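Open the sprung parts pot in the treadle vice

ROBOT

A 6-joint arm with a two-finger parallel gripper is mounted at the origin on the work surface. World frame = base frame: x ahead of the robot, y to its left, z up, the work surface at z = 0. Lengths are in m, angles in degrees, forces in N, time in s.
With the tool pointing down it reaches from about 0.375 to 0.9 m from the base axis. Payload 3.1 kg.
Tool frame: the origin (TCP) lies on the centre line of the jaws, within the pads' length; the fingertips stand 8 mm ahead of it and the grasp point (between the pads) lies 11 mm behind it; y points along the fingers, x is the direction in which the jaws open and shut, and the axes are right-handed (so a half turn about y gives the same grasp; the last joint's range is limited). The gripper opens to 87 mm and grips with 3 to 60 N. Pads are 19 mm wide; open, the fingers measure 117 mm over their backs; the gripper's body (75 mm by 190 mm) begins 51 mm behind the grasp point.
Start: joints at [-10.227, 30.224, 82.088, -0, 67.689, -10.227], TCP at [0.625, 0, 0.231] pointing down, gripper open.
Joint ranges: [-176.69, 176.69], [-43.24, 126.21], [12.49, 139.97], [-82, 262], [0, 151.66], [-163.58, 163.58]. Speed limits (degrees/s): [159.86, 159.86, 180, 180, 180, 180].

INTERFACE

Orientations are given as a 3x3 rotation matrix whose columns are the frame's x, y, z axes.
In Python, from rig import read_state, imaging, job, spotter gives the robot as it stands.
- The arm moves only by the tool apply_moves, never from a script. Its argument "steps" is a list of rows, each an object of numbers: "x", "y", "z": the shift along the world's x, y, z in mm; "spin": the turn about the world's z in rad. In form: [{"x": .., "y": .., "z": .., "spin": ..}, ...]. A call has 1 to 12 rows; each row shifts and turns the pose as measured when the row begins; what a row does not reach is not made up. A row lasts 1/10 s, in which the tool goes at most 50 mm and 8.59 degrees, less where a joint would pass 70% of its speed; a pose out of reach is approached as far as the arm can. A call is refused whole if a number of a shift passes 50 or a number of a turn 0.15, either way. A call with a gripper value outside its range is refused whole. "grip" is the finger opening in mm, from 0 to 87, set as the call begins (left out, the last holds). The fingers move at their own pace and stop on an object; the grip force is fixed at half the most. Time passes only in rows, so rows that do not move let the fingers close. It gives the time, the measured TCP pose, the force and the opening at its end, in the units of the state.
- read_state(): the state, without advancing time (a new reading comes with each control period).
- imaging.capture(name): name is "scene" or "side" or "wrist"; returns the picture (480x640x3 uint8, red, green, blue); there is no depth.
- imaging.camera_params(name): a dict with "fov_y" (degrees; the focal length in pixels is half the picture's height over the tangent of half this angle, whatever the lens; pixels are square), "cx", "cy" (the principal point, pixels), "dist" ([k1, k2, p1, p2, k3] as OpenCV has them; the pictures are not rectified), "R" (3x3) and "t" (3): a world point X has camera coordinates R X + t. Camera axes: x right, y down, z forward; pixel columns grow to the right and rows downward; lengths in m; the calibration is good to about 2 mm. A picture is of the moment at which its call begins: read the wrist's pose just before it. camera_params takes no time and is no camera call; for the wrist camera it gives the pose at the moment of the call.
- job.hand_in(): hands the job in, once; it reports no verdict.
Trained networks look in the newest picture that a camera, given by its name, has taken for a name from the list of things; names that differ only in an ending like _2 or _b are one class to them, and where a whole thing is asked for, a point or a joint stands for the part that bears it (a point fixed in the world has none). Each returns a list of dicts, best first, with "score" (0 to 1); they miss things now and then, are a little off and sometimes report something else, mostly with a low value. They report only what shows in the picture. A call takes as long as a camera call. They do not tell look-alikes from the thing itself.
- spotter.cut_out(name, camera): "mask" (480x640 bool, what is visible of it) and "rect" ([left, top, width, height] in pixels, round what is visible of it).
The state is a dict: "time_s": time; "joint_positions": joint angles; "qvel": joint speeds; "tau": joint torques, N m; "position": TCP position; "tcp_rot": TCP orientation; "force": force on the tool from outside, world axes, zero at the start; "moment": the same for the moment, N m; "opening": opening from 0.0 (shut) to 1.0 (fully open).
Only numpy, scipy, OpenCV 4.12 (cv2) and the standard library are available. Lean on these libraries where they do the work, as an engineer would, in place of code of your own. Each camera call takes 0.05 s, during which the arm holds its last target.

TASK

Press the treadle of the small vice down to its stop so that the jaw shuts and braces the hexagonal parts pot (the treadle springs back up, the jaw stays). Then unscrew the pot's lid anticlockwise until it comes free of its threads, and raise it straight up, keeping it level and leaving the pot standing upright in the vice. Finish still holding the lid in the gripper centred over the pot, its rim about 2 cm above the pot's topmost part and not touching it; leave the other models on the table alone.

Things in the scene. Friction and masses are not known exactly. Their poses are not given: they have to be found in the camera images.
- vice: Grey treadle vice fixed to the table, base plate 130 x 175 x 14 mm. Origin on the table, z up. The pot's bay is centred 50 mm along its +y, the treadle sticks out along its -y. Two jaws with tops 50 mm above the table close on the bay along y; hinge cheeks near the origin are 70 mm high; the treadle's hinge lies along x, 62 mm above the table at y = -1 mm.
- tread (a point): Centre of the top face of the treadle's 50 x 50 mm foot plate, the point to press: 80 mm from the hinge, 81 mm above the table when up. The plate rises outwards 0.2 rad at rest and dips 0.25 rad at the stop, where this point is about 36 mm lower, almost straight below. Pressing takes about 2 N at first, about 12 N just before the stop.
- treadle (a joint): Treadle angle, rad: 0 up (a spring returns it there), 0.45 fully down at its stop.
- jaw (a joint): Travel of the sliding jaw (treadle side, moves along the vice's +y), m: 0 to 0.003 at the start, when the bay is 60 to 63 mm wide; the treadle at its stop pushes it to about 0.015, where it presses the pot against the sprung far jaw. It stays there by friction when the treadle is let go.
- pot: Plain aluminium hexagonal pot, 0.2 to 0.4 kg, 50 mm across flats, 66 mm high to the shoulder, standing loose in the vice, two flats facing the jaws. Origin: centre of its underside, 14 mm above the table; z up. Under the lid a sprung rubber seal pushes up with about 8 N; once open the seal's top is 90 mm above the origin. Unless braced the pot turns along with the lid.
- lid: Round ribbed steel lid, 58 mm diameter, 21 mm high (plus a 2 mm mark bar), 90 g. Origin: centre of its lower rim, 70 mm above the pot's origin when on; z up; x along the pot's x when tight. Turned anticlockwise from above it comes free at about 50 degrees and meets a stop at about 90; 70 is the middle. Freed, the seal pushes it up 3 mm; before that, pulling up only lifts the pot.
- cow_a: Pewter cow figure on a 50 x 22 mm foot, 40 mm high, to be left alone. Origin under its centre.
- cow_b: A second, identical pewter cow figure, to be left alone. Origin under its centre.
- shed: Yellow resin engine shed, 140 x 118 mm, 95 mm high, to be left alone. Origin under its centre.
- cover: Black steel wagon turntable cover, disc 170 mm diameter, 16 mm high in all, to be left alone. Origin under its centre.
There are look-alikes about, which are no part of the job. What is meant by the pot is not blue or purple, and is the smaller of those in its own colour.

How it is judged (in metres and radians):
On the way, in this order (a step that is already met when the one before it is completed fails the run):
1. the treadle is down at its stop and the jaw is shut on the pot (value of joint treadle above 0.42 rad and value of joint jaw above 0.013 m), for 0.1 s.
2. the lid is turned out of its threads on the braced pot (angle between the x axis of lid and the x axis of pot, either way round above 0.75 rad and value of joint jaw above 0.0125 m and z of lid in the frame of pot below 0.085 m), for 0.05 s.
At the end, for the whole second after the job is handed in: Gripper holds the lid (over 2 N), level within 0.2 rad, still, rim 5 to 45 mm above the pot's seal (95 to 135 mm above its origin), within 15 mm of its axis, touching neither pot nor vice; pot at rest in the vice, upright within 0.1 rad, origin under 20 mm up, jaw over 12.5 mm (contact force between the fingers and lid above 2 N and contact force between lid and pot below 0.1 N and contact force between lid and vice below 0.1 N and z of lid in the frame of pot between 0.095 and 0.135 m and horizontal distance between lid and pot below 0.015 m and angle between lid's own z axis and vertical below 0.2 rad and linear speed of lid below 0.03 m/s and value of joint jaw above 0.0125 m and angle between pot's own z axis and vertical below 0.1 rad and height (world z) of pot below 0.02 m and horizontal distance between pot and vice below 0.07 m and linear speed of pot below 0.02 m/s); the arm keeps its last pose, push and grip.
It fails at once if the pot is pulled up out of the vice or tipped (height (world z) of pot above 0.028 m or angle between pot's own z axis and vertical above 0.25 rad).
It fails at once if a bystander is pushed more than 2 cm or tipped (distance of any of cow_a, cow_b, shed, cover from where it was at the start of the episode above 0.02 m or angle between any of cow_a, cow_b, shed, cover's own z axis and vertical above 0.3 rad).
It also fails if it takes over 51 s, if anything falls off the work surface, if the arm or the gripper's body presses on something with over 40 N, if the wrist force passes 120 N, or if a joint passes its speed limit or range.

## Working session

There is one attempt and no reset: what is moved stays moved. The work goes in short steps, Python scripts to look and compute and a tool call to move; the robot and the scene stay as the last step left them, time stands still between calls to the robot, and variables do not carry over. Pictures are saved under pics/ and viewed, and the job is handed in when it is done.

Besides the shell and the picture viewer there is one more tool, called after "Call:" in YAML: its name, and indented under it one key for each argument. apply_moves: Moves the arm, as the interface text tells. Its arguments: {"type":"object","properties":{"steps":{"type":"array"},"grip":{"type":"number"}},"required":["steps"]}

```bash
ls; mkdir -p pics
python3 - <<'E'
from rig import read_state, imaging
import cv2
s=read_state(); print(s)
for n in ["scene","side","wrist"]:
    im=imaging.capture(n); cv2.imwrite(f"pics/{n}0.png",im[:,:,::-1])
    p=imaging.camera_params(n); print(n,p)
E
```

```text
pics
{'time_s': 0.0, 'joint_positions': array([-1.02263478e+01,  3.02796039e+01,  8.21561097e+01, -6.83151187e-04,
        6.76879291e+01, -1.02272566e+01]), 'qvel': array([-0.002058  ,  0.03649557,  0.1372251 , -0.01152321,  0.12275637,
       -0.04594107]), 'tau': array([-5.45745443e-04, -4.40045428e+01, -1.76593530e+01,  6.32597599e-02,
        5.83207863e-02, -1.53719384e-04]), 'position': array([6.24291896e-01, 1.64223626e-04, 2.29566301e-01]), 'tcp_rot': array([[ 9.99997741e-01, -2.12564595e-03, -2.00033730e-05],
       [ 2.07947215e-05,  3.72264694e-04,  9.99999930e-01],
       [-2.12563836e-03, -9.99997672e-01,  3.72308055e-04]]), 'force': array([0.43230725, 0.66666837, 0.64358786]), 'moment': array([ 0.02475766, -0.01368912,  0.01719282]), 'opening': 1.000478551692765}
scene {'fov_y': 57.10434436420882, 'cx': 330.8738474519083, 'cy': 234.97139461260477, 'dist': array([-0.06046741,  0.        ,  0.        ,  0.        ,  0.        ]), 'R': array([[ 0.84044812,  0.54181621,  0.00906366],
       [ 0.35966358, -0.54523195, -0.75720818],
       [-0.40532587,  0.63965407, -0.65311072]]), 't': array([-0.51823324, -0.15145521,  1.20199278])}
side {'fov_y': 46.94672339556111, 'cx': 325.8544712386995, 'cy': 243.90966833421854, 'dist': array([-0.12042316,  0.        ,  0.        ,  0.        ,  0.        ]), 'R': array([[ 0.8078079 , -0.58942198, -0.00530286],
       [-0.43136931, -0.58501653, -0.68678686],
       [ 0.40170501,  0.55707934, -0.72683952]]), 't': array([-0.50083552,  0.31074303,  1.13203042])}
wrist {'fov_y': 58.77249513021575, 'cx': 324.4592238531336, 'cy': 237.05551115822857, 'dist': array([-0.02001268,  0.        ,  0.        ,  0.        ,  0.        ]), 'R': array([[ 9.99998336e-01,  2.72016806e-04, -1.80411558e-03],
       [ 7.86890088e-04, -9.56431252e-01,  2.91956574e-01],
       [-1.64609543e-03, -2.91957508e-01, -9.56429874e-01]]), 't': array([-0.62423518, -0.03598223,  0.39093806])}
```

View pics/scene0.png

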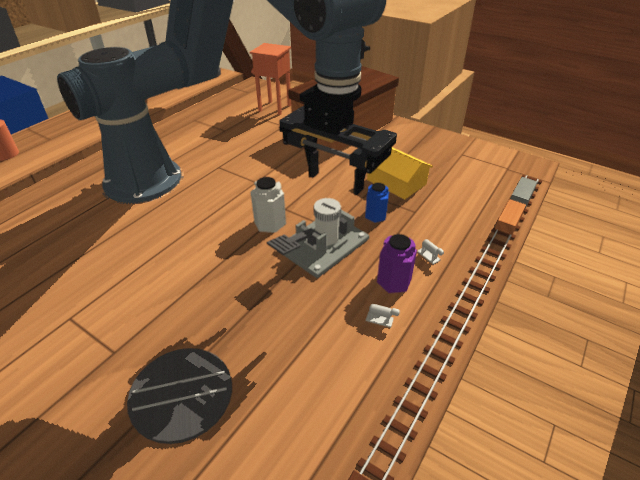

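View pics/side0.png

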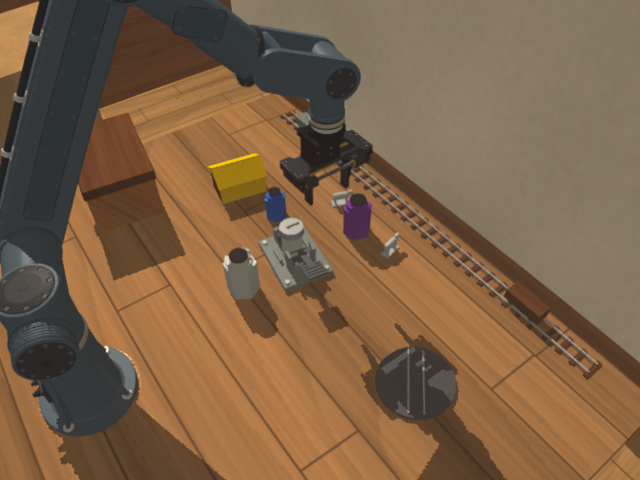

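View pics/wrist0.png

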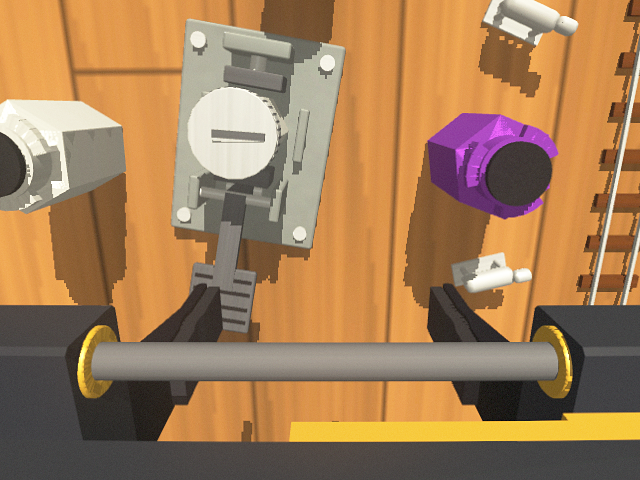

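```bash
cat > h.py <<'E'
import numpy as np, cv2
from rig import read_state, imaging, spotter
def K(p):
    f=240/np.tan(np.radians(p['fov_y'])/2)
    return np.array([[f,0,p['cx']],[0,f,p['cy']],[0,0,1]])
def toplane(p,uv,z):
    n=cv2.undistortPoints(np.array(uv,float).reshape(-1,1,2),K(p),p['dist']).reshape(-1,2)
    d=np.c_[n,np.ones(len(n))]@p['R']
    c=-p['R'].T@p['t']
    s=(z-c[2])/d[:,2]
    return c+d*s[:,None]
def proj(p,X):
    return cv2.projectPoints(np.array(X,float).reshape(-1,1,3),cv2.Rodrigues(p['R'])[0],p['t'],K(p),p['dist'])[0].reshape(-1,2)
E
python3 - <<'E'
from h import *
p=imaging.camera_params('wrist')
im=cv2.imread('pics/wrist0.png')
cv2.imwrite('pics/crop1.png',cv2.resize(im[0:345,150:360],None,fx=1.7*1,fy=1.7,interpolation=cv2.INTER_CUBIC))
c=toplane(p,[(188,19),(345,46),(312,248),(172,227)],.014); print(c)
print(np.linalg.norm(np.diff(np.r_[c,c[:1]],axis=0),axis=1))
imaging.capture('wrist')
for n in ['lid','vice','pot']:
    for r in spotter.cut_out(n,'wrist'):
        ys,xs=np.nonzero(r['mask']); print(n,r['score'],r['rect'],xs.mean(),ys.mean())
E
```

```text
[[ 0.51654625  0.14697491  0.014     ]
 [ 0.64065454  0.1269371   0.014     ]
 [ 0.61289512 -0.04329362  0.014     ]
 [ 0.48668333 -0.02345955  0.014     ]]
[0.12571548 0.17247922 0.12776075 0.17303092]
lid 0.72 [185.7, 84.8, 97.7, 97.7] 233.4629683415626 132.5673830961371
vice 0.6 [167.9, 18.9, 177.9, 314.0] 254.79884627710715 150.81985542855108
pot 0.73 [430.3, 112.3, 126.0, 110.8] 492.23331045975885 163.272718360945
pot 0.59 [0.3, 100.0, 126.1, 116.3] 54.40542179109649 151.92083838558807
pot 0.47 [262.9, 99.1, 26.9, 43.6] 278.05454545454546 117.51363636363637
```

View pics/crop1.png

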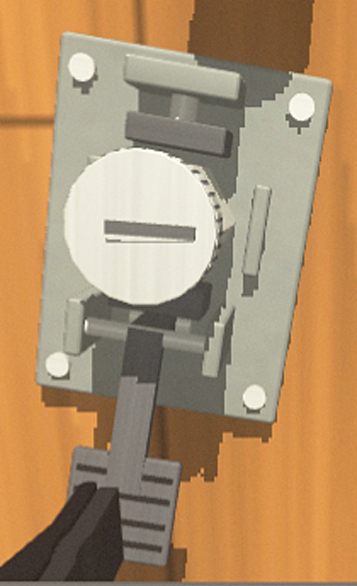

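Run:
```python
from h import *
from scipy.optimize import least_squares
P={n:imaging.camera_params(n) for n in ['wrist','scene','side']}
print('lid top wrist',toplane(P['wrist'],[(233.5,132.8)],.105))
yaw=np.radians(-9.25)
for n in ['scene','side']:
    im=cv2.imread(f'pics/{n}0.png')
    c=(320,230) if n=='scene' else (290,250)
    cv2.imwrite(f'pics/crop_{n}.png',cv2.resize(im[c[1]-70:c[1]+70,c[0]-90:c[0]+130],None,fx=3.6,fy=3.6,interpolation=cv2.INTER_CUBIC))
    imaging.capture(n)
    for k in ['lid','pot','cow_a']:
        for r in spotter.cut_out(k,n):
            print(n,k,r['score'],r['rect'])
            if k=='lid':
                x,y,w,h=r['rect']; print(toplane(P[n],[(x+w/2,y+h/2)],.094))
```

```text
lid top wrist [[0.56691295 0.06419341 0.105     ]]
scene lid 0.84 [313.7, 197.7, 27.1, 23.9]
[[0.56468135 0.06453176 0.094     ]]
scene pot 0.78 [374.7, 233.9, 41.0, 60.6]
scene pot 0.76 [256.3, 180.2, 29.7, 51.3]
scene pot 0.67 [363.0, 184.4, 26.3, 36.5]
scene pot 0.66 [315.0, 220.4, 23.2, 24.2]
scene cow_a 0.84 [364.2, 303.9, 33.3, 23.0]
scene cow_a 0.75 [419.4, 238.3, 24.3, 23.6]
scene cow_a 0.15 [368.7, 150.8, 64.5, 50.5]
side lid 0.61 [277.4, 221.5, 27.2, 19.5]
[[0.56058493 0.05925083 0.094     ]]
side pot 0.96 [264.4, 186.3, 23.5, 34.0]
side pot 0.9 [222.8, 248.9, 35.2, 52.9]
side pot 0.69 [338.7, 190.0, 28.9, 51.3]
side pot 0.62 [280.8, 235.9, 19.4, 19.3]
side cow_a 0.73 [335.0, 187.7, 16.9, 19.6]
side cow_a 0.57 [383.4, 232.6, 15.1, 25.3]
```

View pics/crop_scene.png

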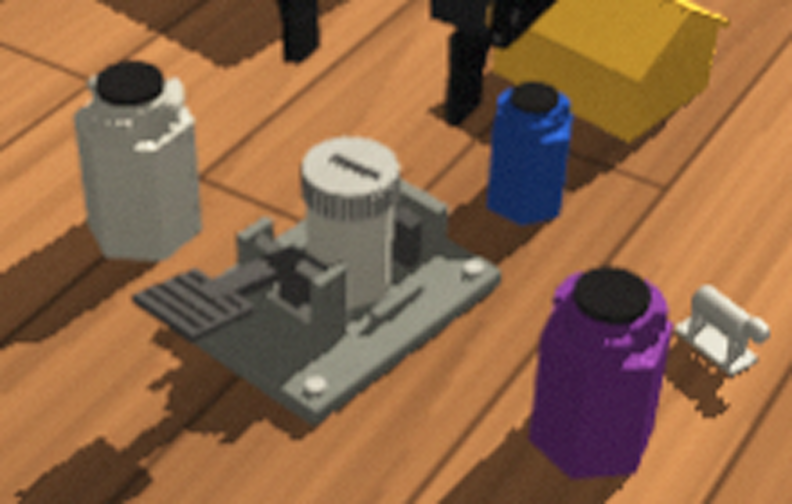

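View pics/crop_side.png

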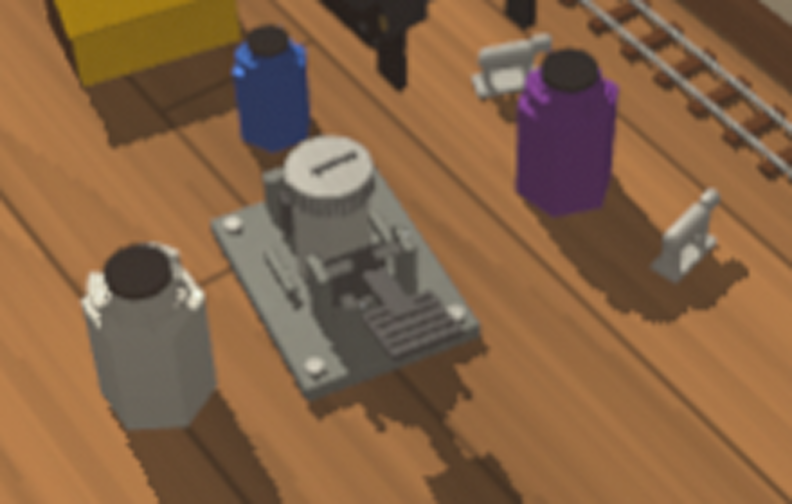

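Run:
```python
from h import *
P={n:imaging.camera_params(n) for n in ['wrist','scene','side']}
print('tread',toplane(P['wrist'],[(220.6,298)],.081))
def tri(a,b):
    Ps=[];pts=[]
    for n,uv in (a,b):
        p=P[n];Ps.append(np.c_[p['R'],p['t']]);pts.append(cv2.undistortPoints(np.array([[uv]],float),K(p),p['dist']).reshape(2,1))
    X=cv2.triangulatePoints(Ps[0],Ps[1],*pts).ravel();return X[:3]/X[3]
s=lambda x,y:('scene',(230+x/3.6,160+y/3.6)); d=lambda x,y:('side',(200+x/3.6,180+y/3.6))
print('white cap',tri(s(130,83),d(138,270)))
print('purple cap',tri(s(612,295),d(571,70)))
print('blue cap',tri(s(535,98),d(270,42)))
print('lid top',tri(s(350,165),d(329,167)))
print('tread',tri(s(190,300),d(413,323)))
```

```text
tread [[ 0.54428844 -0.06242233  0.081     ]]
white cap [0.41187684 0.04744433 0.11624163]
purple cap [0.74951229 0.03824764 0.11049277]
blue cap [0.61186015 0.21257991 0.08529682]
lid top [0.56505678 0.06348397 0.10478941]
tread [ 0.54209897 -0.06458286  0.08169384]
```

Call:
apply_moves:
  steps:
    - {"x":-27,"y":-21,"z":0,"spin":-0.05}
    - {"x":-27,"y":-21,"z":0,"spin":-0.05}
    - {"x":-26,"y":-22,"z":-20,"spin":-0.06}
    - {"z":-40}
    - {"z":-30}
    - {"z":-20}
    - {}
  grip: 0

```text
invalid input at $.steps[3]: expected keys x, y, z, spin
```

Call:
apply_moves:
  steps:
    - {"x":-27,"y":-21,"z":0,"spin":-0.05}
    - {"x":-27,"y":-21,"z":0,"spin":-0.05}
    - {"x":-26,"y":-22,"z":-20,"spin":-0.06}
    - {"x":0,"y":0,"z":-40,"spin":0}
    - {"x":0,"y":0,"z":-30,"spin":0}
    - {"x":0,"y":0,"z":-20,"spin":0}
    - {"x":0,"y":0,"z":0,"spin":0}
  grip: 0

```text
time_s: 1.45
position: [0.5445, -0.0668, 0.1204]
tcp_rot: [[0.986, 0.01, 0.165], [-0.165, -0.004, 0.986], [0.01, -1.0, -0.002]]
force: [-0.8, 0.3, 0.5]
opening: 0.45
```

Call:
apply_moves:
  steps:
    - {"x":0,"y":2,"z":-5,"spin":0}
    - {"x":0,"y":0,"z":-5,"spin":0}
    - {"x":0,"y":0,"z":0,"spin":0}
    - {"x":0,"y":0,"z":0,"spin":0}
    - {"x":0,"y":0,"z":0,"spin":0}
    - {"x":0,"y":0,"z":0,"spin":0}

```text
time_s: 2.05
position: [0.548, -0.0651, 0.1138]
tcp_rot: [[0.986, 0.018, 0.164], [-0.164, -0.006, 0.986], [0.019, -1.0, -0.003]]
force: [-0.9, -0.1, 0.6]
opening: 0.014
```

Run:
```python
from h import *
print(read_state()['opening'],read_state()['position'])
a=imaging.capture('wrist')
b=imaging.capture('scene')[130:310,230:450]
c=imaging.capture('side')[170:320,200:380]
o=np.hstack([cv2.resize(b,(400,327)),cv2.resize(c,(393,327))])
cv2.imwrite('pics/w1.png',a[:,:,::-1]); cv2.imwrite('pics/o1.png',o[:,:,::-1])
```

```text
0.013942289021501783 [ 0.54800802 -0.06507874  0.11381215]
```

View pics/w1.png

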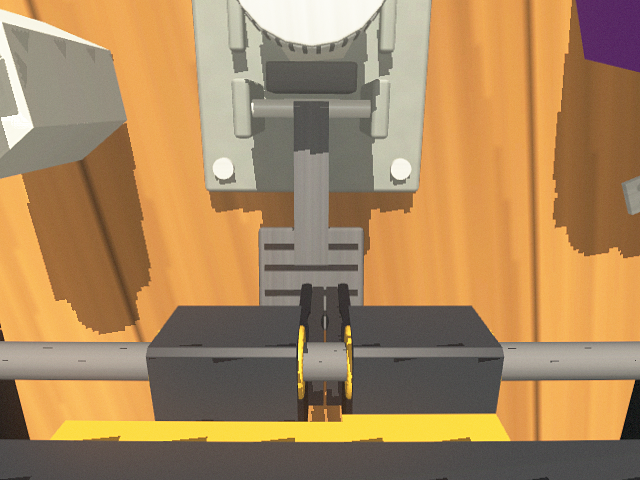

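View pics/o1.png

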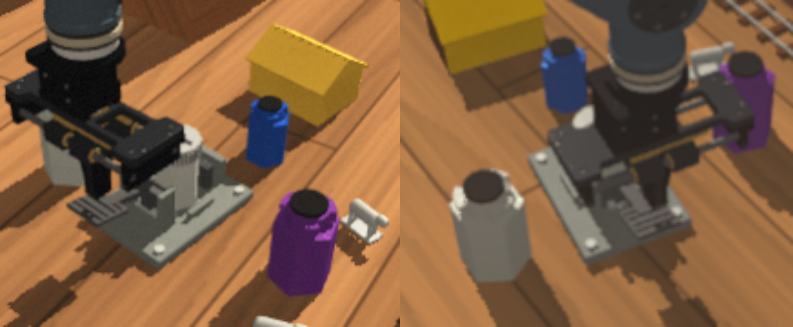

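Call:
apply_moves:
  steps:
    - {"x":-3,"y":0,"z":-12,"spin":0}
    - {"x":0,"y":0,"z":-10,"spin":0}
    - {"x":0,"y":0,"z":-8,"spin":0}
    - {"x":0,"y":0,"z":-6,"spin":0}
    - {"x":0,"y":0,"z":-6,"spin":0}
    - {"x":0,"y":0,"z":-6,"spin":0}

```text
time_s: 2.8
position: [0.5462, -0.0673, 0.0687]
tcp_rot: [[0.986, 0.021, 0.163], [-0.162, -0.01, 0.987], [0.022, -1.0, -0.007]]
force: [-3.2, 0.9, 18.1]
opening: 0.005
```

Call:
apply_moves:
  steps:
    - {"x":0,"y":0,"z":-5,"spin":0}
    - {"x":0,"y":0,"z":-5,"spin":0}
    - {"x":0,"y":0,"z":-4,"spin":0}

```text
time_s: 3.1
position: [0.5464, -0.0669, 0.0596]
tcp_rot: [[0.986, 0.022, 0.162], [-0.162, -0.01, 0.987], [0.023, -1.0, -0.006]]
force: [-4.9, 1.4, 21.2]
opening: 0.007
```

Run:
```python
from h import *
a=imaging.capture('wrist')
cv2.imwrite('pics/w2.png',a[:,:,::-1])
s=read_state(); print(s['position'],s['force'])
```

```text
[ 0.54640903 -0.06682041  0.05945379] [-2.85584919  1.35813904 17.27161667]
```

View pics/w2.png

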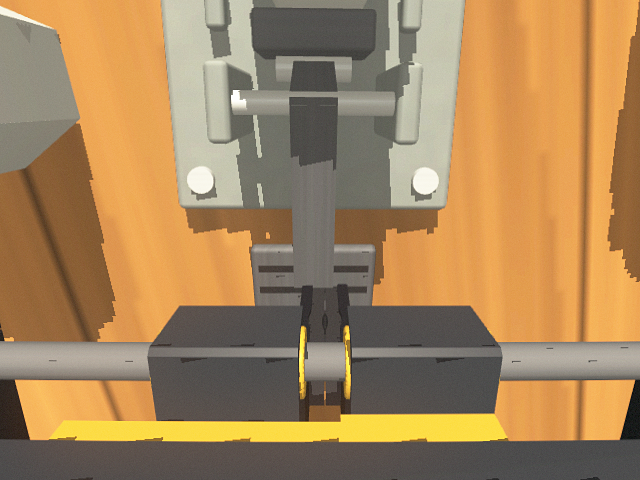

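Treadle is going down (plate at ~(313,280)), jaw at (315,35) moving in. About 6 mm remain; continuing.

Call:
apply_moves:
  steps:
    - {"x":0,"y":0,"z":-4,"spin":0}
    - {"x":0,"y":0,"z":-4,"spin":0}
    - {"x":0,"y":0,"z":-4,"spin":0}
    - {"x":0,"y":0,"z":-4,"spin":0}

```text
time_s: 3.55
position: [0.5467, -0.066, 0.054]
tcp_rot: [[0.987, 0.025, 0.161], [-0.161, -0.01, 0.987], [0.026, -1.0, -0.006]]
force: [-7.4, 1.3, 33.6]
opening: 0.006
```

Call:
apply_moves:
  steps:
    - {"x":0,"y":0,"z":-6,"spin":0}
    - {"x":0,"y":0,"z":-6,"spin":0}
    - {"x":0,"y":0,"z":-6,"spin":0}

```text
time_s: 3.85
position: [0.5468, -0.0658, 0.0532]
tcp_rot: [[0.987, 0.029, 0.158], [-0.158, -0.012, 0.987], [0.03, -1.0, -0.008]]
force: [-12.4, 0.9, 49.8]
opening: 0.004
```

Run:
```python
from h import *
a=imaging.capture('wrist'); b=imaging.capture('scene')[150:290,230:400]
cv2.imwrite('pics/w3.png',a[:,:,::-1]); cv2.imwrite('pics/s3.png',cv2.resize(b,None,fx=4,fy=4)[:,:,::-1])
s=read_state(); print(s['position'],s['force'])
```

```text
[ 0.54677972 -0.06584145  0.05321161] [-10.59511847   1.94657713  50.39202846]
```

View pics/w3.png

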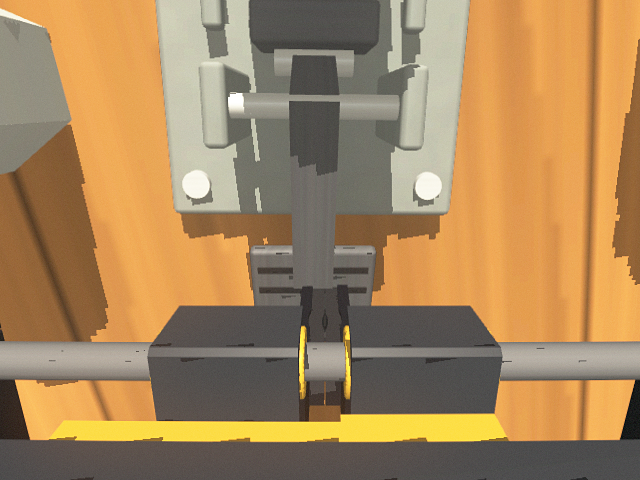

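View pics/s3.png

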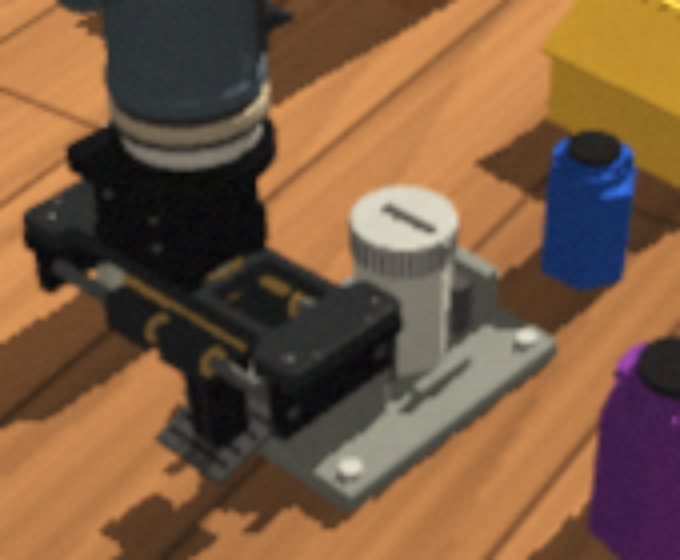

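Call:
apply_moves:
  steps:
    - {"x":0,"y":0,"z":10,"spin":0}
    - {"x":0,"y":0,"z":40,"spin":0}
    - {"x":0,"y":0,"z":45,"spin":0}
    - {"x":0,"y":0,"z":45,"spin":0}
    - {"x":5,"y":20,"z":30,"spin":0}
    - {"x":5,"y":20,"z":10,"spin":0}
    - {"x":3,"y":5,"z":0,"spin":0}
    - {"x":0,"y":0,"z":0,"spin":0}
  grip: 87

```text
time_s: 4.75
position: [0.5626, -0.0227, 0.2435]
tcp_rot: [[0.987, 0.039, 0.159], [-0.158, -0.017, 0.987], [0.041, -0.999, -0.011]]
force: [-0.4, -0.4, 0.1]
opening: 0.649
```

Run:
```python
from h import *
s=read_state(); print(s['position'],s['force'],s['tcp_rot'])
p=imaging.camera_params('wrist');a=imaging.capture('wrist')
cv2.imwrite('pics/w4.png',a[:,:,::-1])
for r in spotter.cut_out('lid','wrist'): 
  x,y,w,h=r['rect'];print(r['score'],r['rect'],toplane(p,[(x+w/2,y+h/2)],.105))
```

```text
[ 0.56256646 -0.02265026  0.24353513] [-0.40573862 -0.3591938   0.07135092] [[ 0.98657092  0.03908495  0.15858808]
 [-0.15801561 -0.0173447   0.98728427]
 [ 0.04133862 -0.99908535 -0.01093574]]
0.65 [253.1, 34.1, 94.0, 92.9] [[0.56800683 0.07242564 0.105     ]]
```

View pics/w4.png

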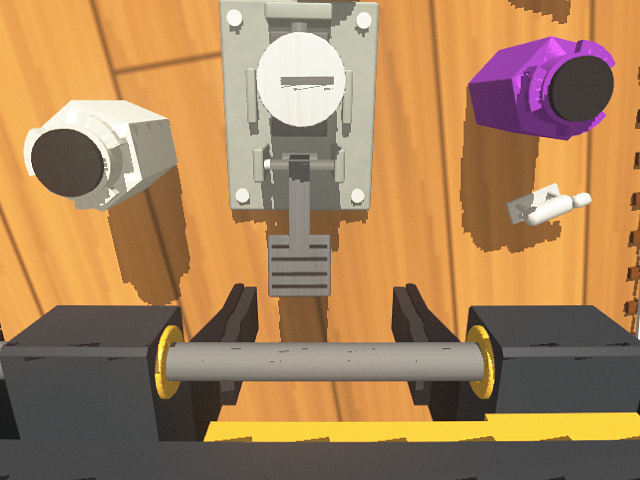

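Run:
```python
from h import *
p=imaging.camera_params('wrist')
print(toplane(p,[(301,79)],.105))
a=imaging.capture('scene'); b=imaging.capture('side')
P={n:imaging.camera_params(n) for n in ['scene','side']}
pr={}
for n in P:
  for r in spotter.cut_out('lid',n):
    x,y,w,h=r['rect'];print(n,r['score'],r['rect'],toplane(P[n],[(x+w/2,y+h/2)],.0945))
o=np.hstack([cv2.resize(a[170:290,250:400],(396,317)),cv2.resize(b[180:300,220:370],(396,317))])
cv2.imwrite('pics/o4.png',o[:,:,::-1])
print(read_state()['joint_positions'],read_state()['tcp_rot'][:,1])
```

```text
[[0.56766038 0.07267305 0.105     ]]
scene 0.89 [316.2, 198.0, 29.3, 22.2] [[0.57046261 0.06991469 0.0945    ]]
side 0.69 [381.3, 231.1, 17.4, 29.8] [[ 0.71928443 -0.11847287  0.0945    ]]
[-13.55820419  23.7116188   91.9954113   -0.50331498  62.04275612
  -4.08344864] [ 0.03636471 -0.01675114 -0.99919818]
```

View pics/o4.png

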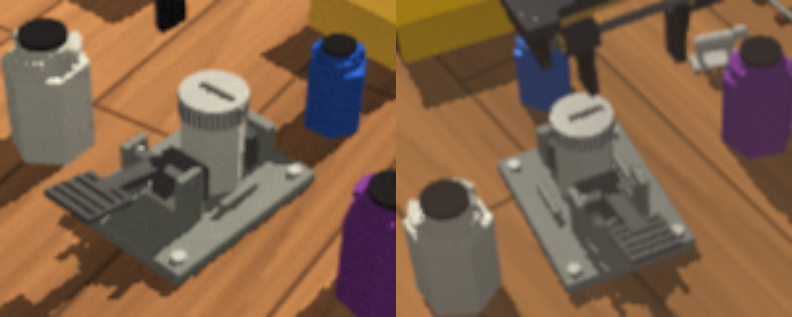

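Run:
```python
from h import *
P=[imaging.camera_params(n) for n in ['scene','side']]
pts=[cv2.undistortPoints(np.array([[uv]],float),K(p),p['dist']).reshape(2,1) for p,uv in zip(P,[(331.1,204.8),(290.5,223.9)])]
X=cv2.triangulatePoints(*[np.c_[p['R'],p['t']] for p in P],*pts).ravel();print(X[:3]/X[3])
```

```text
[0.56882401 0.07309389 0.10319501]
```

Call:
apply_moves:
  steps:
    - {"x":2,"y":32,"z":-10,"spin":0}
    - {"x":2,"y":32,"z":-20,"spin":0}
    - {"x":1,"y":31,"z":-30,"spin":0}
    - {"x":0,"y":0,"z":-10,"spin":0}
    - {"x":0,"y":0,"z":0,"spin":0}

```text
time_s: 5.55
position: [0.5672, 0.0701, 0.1685]
tcp_rot: [[0.985, 0.035, 0.167], [-0.166, -0.019, 0.986], [0.038, -0.999, -0.012]]
force: [-0.3, 0.1, 0.0]
opening: 0.994
```

Call:
apply_moves:
  steps:
    - {"x":1,"y":3,"z":-20,"spin":0}
    - {"x":0,"y":0,"z":-20,"spin":0}
    - {"x":0,"y":0,"z":0,"spin":0}

```text
time_s: 5.85
position: [0.5699, 0.07, 0.129]
tcp_rot: [[0.985, 0.038, 0.17], [-0.169, -0.02, 0.985], [0.041, -0.999, -0.013]]
force: [-1.3, -0.1, 0.6]
opening: 0.999
```

Run:
```python
from h import *
w=imaging.capture('wrist');a=imaging.capture('scene'); b=imaging.capture('side')
o=np.hstack([cv2.resize(a[150:290,250:400],(396,370)),cv2.resize(b[160:300,220:370],(396,370))])
cv2.imwrite('pics/o5.png',o[:,:,::-1]);cv2.imwrite('pics/w5.png',w[:,:,::-1])
print(read_state()['position'],read_state()['tcp_rot'][:,1])
```

```text
[0.57205323 0.07028885 0.13164437] [ 0.04405348 -0.01997159 -0.99882953]
```

View pics/o5.png

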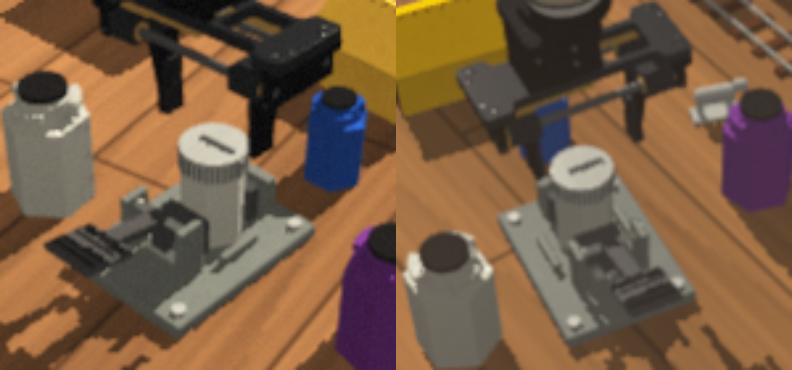

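View pics/w5.png

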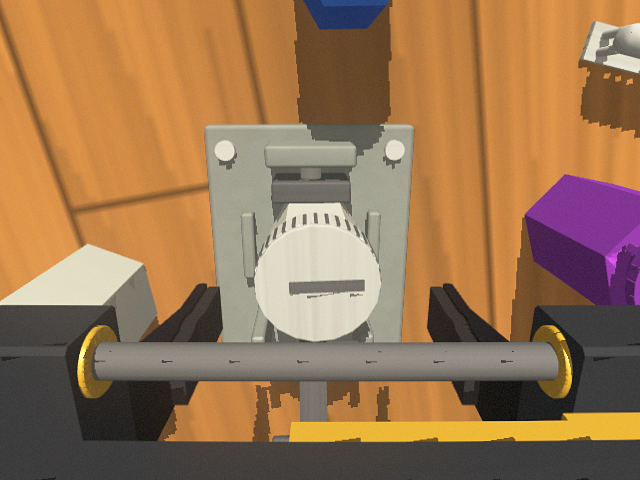

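Run:
```python
from h import *
for i in range(5):
  w=imaging.capture('wrist'); s=read_state(); print(s['position'],s['tcp_rot'][:,1],s['qvel'].round(2))
p=imaging.camera_params('wrist')
for r in spotter.cut_out('lid','wrist'):
  print(r['score'],r['rect'])
print(toplane(p,[(318,282)],.105))
print(read_state()['time_s'])
```

```text
[0.57217213 0.07047588 0.13189344] [ 0.04468577 -0.0199739  -0.99880139] [ 0.28 -0.29  0.03  0.05 -0.14  0.08]
[0.57209308 0.07064579 0.1319112 ] [ 0.04475161 -0.01996112 -0.9987987 ] [ 0.3  -0.05  0.23  0.02 -0.09  0.05]
[0.57191192 0.07081064 0.13181119] [ 0.04453913 -0.01990443 -0.99880933] [ 0.32  0.13  0.42 -0.09 -0.12 -0.01]
[0.57176818 0.07093622 0.13166786] [ 0.04424945 -0.01987374 -0.99882282] [ 0.27  0.3   0.33  0.04 -0.08 -0.04]
[0.57159044 0.07104471 0.13145023] [ 0.04384092 -0.01982456 -0.99884181] [ 0.22  0.3   0.26  0.04 -0.17  0.04]
0.91 [249.1, 214.5, 129.7, 124.4]
0.44 [267.6, 338.2, 56.0, 102.7]
[[0.57071829 0.07442014 0.105     ]]
6.3
```

Call:
apply_moves:
  steps:
    - {"x":-2,"y":4,"z":-12,"spin":0}
    - {"x":0,"y":0,"z":-12,"spin":0}
    - {"x":0,"y":0,"z":-6,"spin":0}
    - {"x":0,"y":0,"z":0,"spin":0}

```text
time_s: 6.7
position: [0.5688, 0.0759, 0.0989]
tcp_rot: [[0.985, 0.043, 0.168], [-0.167, -0.02, 0.986], [0.046, -0.999, -0.012]]
force: [1.0, 0.8, 0.6]
opening: 1.001
```

Run:
```python
from h import *
for i in range(3):
  w=imaging.capture('wrist'); s=read_state(); print(s['position'],s['tcp_rot'][:,1],s['force'])
a=imaging.capture('scene'); b=imaging.capture('side')
o=np.hstack([cv2.resize(a[150:290,250:400],(396,370)),cv2.resize(b[160:300,220:370],(396,370))])
cv2.imwrite('pics/o6.png',o[:,:,::-1]);cv2.imwrite('pics/w6.png',w[:,:,::-1])
```

```text
[0.56895823 0.07583944 0.09912681] [ 0.04364496 -0.0197483  -0.9988519 ] [-0.32114394  1.01665926 -0.18053028]
[0.56945602 0.07578511 0.09972405] [ 0.04489924 -0.01983253 -0.99879464] [-0.58870166  0.0780181   0.10363076]
[0.56987931 0.07570967 0.1001773 ] [ 0.04599603 -0.01989885 -0.99874341] [ 0.4831396  -0.09744725  0.2347197 ]
```

View pics/o6.png

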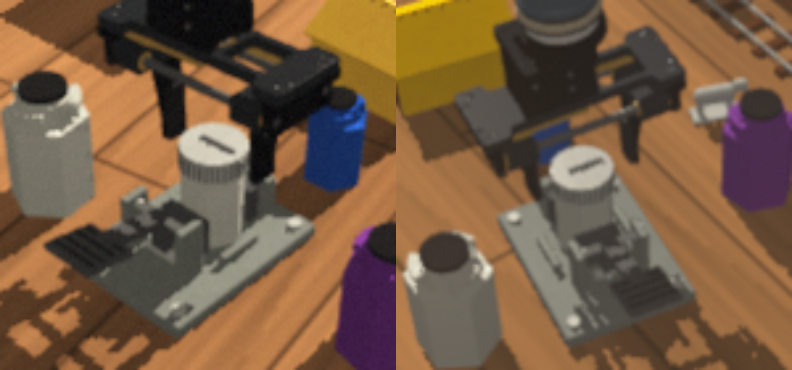

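View pics/w6.png

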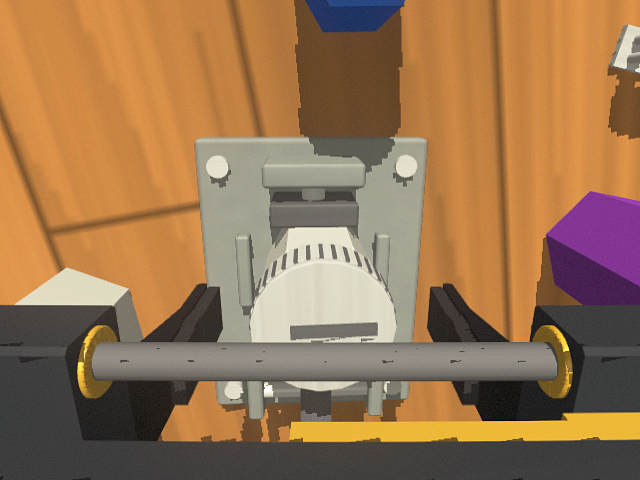

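Run:
```python
from h import *
s=read_state();p=imaging.camera_params('wrist')
t=s['position'];y=s['tcp_rot'][:,1]
print(t)
for d in (.008,0,-.005,-.011): print(d,(t+d*y).round(4),proj(p,t+d*y))
print(toplane(p,[(323,325)],.105))
for n,c in(('scene',(250,150,2.64)),('side',(220,160,2.64))):
  q=imaging.camera_params(n)
  for X in ((t+.008*y),(t+.008*y+.05*s['tcp_rot'][:,0]),(t+.008*y-.05*s['tcp_rot'][:,0]),[.570,.0745,.105],[.570,.0745,.084]):
     u=proj(q,X)[0]; print(n,(u-c[:2])*c[2])
```

```text
[0.57026514 0.07565633 0.10073539]
0.008 [0.5706 0.0755 0.0927] [[323.80258623 307.03713243]]
0 [0.5703 0.0757 0.1007] [[323.77028236 316.02887208]]
-0.005 [0.57   0.0758 0.1057] [[323.74858639 322.06905456]]
-0.011 [0.5697 0.0759 0.1117] [[323.72085032 329.79214215]]
[[0.56949295 0.07414087 0.105     ]]
scene [217.28229018 154.35064672]
scene [263.46934204 177.79875809]
scene [173.62985706 132.20513304]
scene [216.12808434 142.75235305]
scene [215.8611889 163.1118256]
side [186.8340088  174.28347454]
side [236.03136091 155.21925044]
side [136.71922792 193.73025698]
side [186.16451496 165.63297597]
side [187.33779088 181.94113655]
```

Call:
apply_moves:
  steps:
    - {"x":-1,"y":-1,"z":-8,"spin":0}
    - {"x":0,"y":0,"z":0,"spin":0}

```text
time_s: 7.15
position: [0.5698, 0.0745, 0.0929]
tcp_rot: [[0.985, 0.049, 0.168], [-0.167, -0.02, 0.986], [0.052, -0.999, -0.012]]
force: [-0.0, -0.9, 0.2]
opening: 1.001
```

Call:
apply_moves:
  steps:
    - {"x":0,"y":0,"z":0,"spin":0}
    - {"x":0,"y":0,"z":0,"spin":0}
    - {"x":0,"y":0,"z":0,"spin":0}
    - {"x":0,"y":0,"z":0,"spin":0}
  grip: 50

```text
time_s: 7.55
position: [0.5699, 0.0744, 0.093]
tcp_rot: [[0.984, 0.049, 0.168], [-0.168, -0.02, 0.986], [0.052, -0.999, -0.012]]
force: [0.3, -0.0, -0.3]
opening: 0.721
```

Call:
apply_moves:
  steps:
    - {"x":0,"y":0,"z":0,"spin":0}
    - {"x":0,"y":0,"z":0,"spin":0}
    - {"x":0,"y":0,"z":0,"spin":0}
  grip: 0

```text
time_s: 7.85
position: [0.5687, 0.0746, 0.0929]
tcp_rot: [[0.985, 0.047, 0.169], [-0.168, -0.02, 0.986], [0.049, -0.999, -0.012]]
force: [-0.3, 0.2, -0.3]
opening: 0.664
```

Call:
apply_moves:
  steps:
    - {"x":0,"y":0,"z":0,"spin":0.1}
    - {"x":0,"y":0,"z":0,"spin":0.12}
    - {"x":0,"y":0,"z":0,"spin":0.12}
    - {"x":0,"y":0,"z":0,"spin":0.12}

```text
time_s: 8.25
position: [0.5685, 0.0749, 0.0929]
tcp_rot: [[0.952, 0.05, -0.301], [0.301, 0.004, 0.954], [0.049, -0.999, -0.011]]
force: [-0.9, 1.1, 0.2]
opening: 0.661
```

Call:
apply_moves:
  steps:
    - {"x":0,"y":0,"z":0,"spin":0.12}
    - {"x":0,"y":0,"z":0,"spin":0.12}
    - {"x":0,"y":0,"z":0,"spin":0.12}
    - {"x":0,"y":0,"z":0,"spin":0.1}

```text
time_s: 8.65
position: [0.5685, 0.0752, 0.0936]
tcp_rot: [[0.707, 0.043, -0.706], [0.705, 0.028, 0.708], [0.05, -0.999, -0.01]]
force: [-2.6, 0.9, 5.6]
opening: 0.665
```

Run:
```python
from h import *
a=imaging.capture('scene'); b=imaging.capture('side');s=read_state(); print(s['position'],s['tcp_rot'],s['force'],s['moment'])
o=np.hstack([cv2.resize(a[150:290,250:400],(396,370)),cv2.resize(b[160:300,220:370],(396,370))])
cv2.imwrite('pics/o7.png',o[:,:,::-1])
```

```text
[0.56860949 0.07507859 0.09382515] [[ 0.70880735  0.04306702 -0.70408619]
 [ 0.70360819  0.02797467  0.71003728]
 [ 0.05027577 -0.99868045 -0.01047365]] [-1.88899952  0.2877568   5.43730293] [0.08471092 0.34502461 0.05515968]
```

View pics/o7.png

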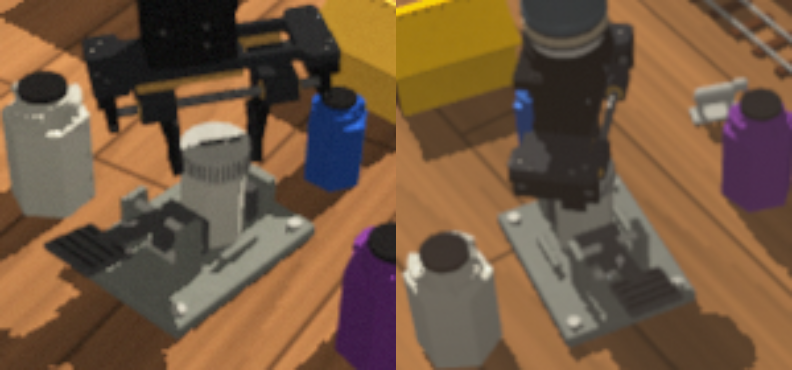

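Call:
apply_moves:
  steps:
    - {"x":0,"y":0,"z":0,"spin":0.12}
    - {"x":0,"y":0,"z":0,"spin":0.12}
    - {"x":0,"y":0,"z":0,"spin":0.03}
    - {"x":0,"y":0,"z":0,"spin":0}

```text
time_s: 9.15
position: [0.5681, 0.0749, 0.096]
tcp_rot: [[0.486, 0.034, -0.874], [0.873, 0.038, 0.487], [0.05, -0.999, -0.011]]
force: [-0.1, 0.2, -0.8]
opening: 0.663
```

Call:
apply_moves:
  steps:
    - {"x":0,"y":0,"z":3,"spin":0}
    - {"x":0,"y":0,"z":4,"spin":0}
    - {"x":0,"y":0,"z":0,"spin":0}

```text
time_s: 9.45
position: [0.5689, 0.0748, 0.1032]
tcp_rot: [[0.487, 0.035, -0.873], [0.872, 0.038, 0.488], [0.05, -0.999, -0.012]]
force: [0.7, 0.8, -1.2]
opening: 0.66
```

Run:
```python
from h import *
a=imaging.capture('scene'); b=imaging.capture('side');s=read_state(); print(s['position'],s['tcp_rot'][:,1],s['force'],s['moment'])
o=np.hstack([cv2.resize(a[150:290,250:400],(396,370)),cv2.resize(b[160:300,220:370],(396,370))])
cv2.imwrite('pics/o8.png',o[:,:,::-1])
```

```text
[0.56852525 0.07482142 0.10285073] [ 0.03431748  0.03801122 -0.99868787] [-0.22158671  0.12998088  0.02126871] [ 0.05145307 -0.01087561 -0.01275695]
```

View pics/o8.png

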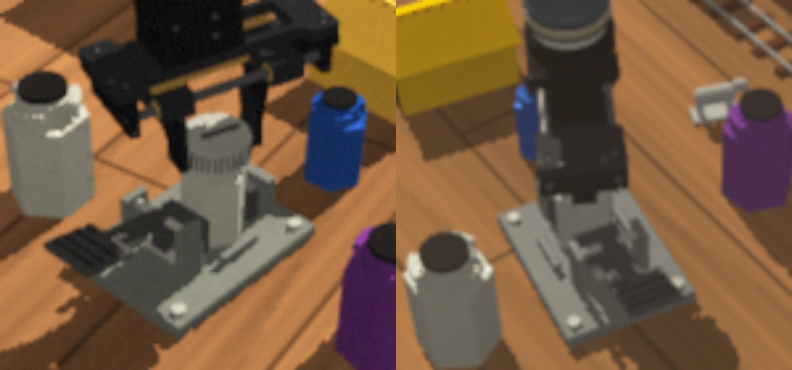

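Call:
apply_moves:
  steps:
    - {"x":0,"y":0,"z":8,"spin":0}
    - {"x":0,"y":0,"z":10,"spin":0}
    - {"x":0,"y":0,"z":8,"spin":0}
    - {"x":0,"y":0,"z":4,"spin":0}
    - {"x":0,"y":0,"z":0,"spin":0}
    - {"x":0,"y":0,"z":0,"spin":0}

```text
time_s: 10.15
position: [0.5689, 0.0749, 0.1363]
tcp_rot: [[0.487, 0.036, -0.873], [0.872, 0.038, 0.488], [0.051, -0.999, -0.013]]
force: [0.1, 0.8, -0.2]
opening: 0.662
```

Run:
```python
from h import *
a=imaging.capture('scene'); b=imaging.capture('side')
for i in range(4):
  imaging.capture('side');s=read_state(); print(s['position'],s['tcp_rot'][:,1],s['force'],s['opening'])
o=np.hstack([cv2.resize(a[150:290,250:400],(396,370)),cv2.resize(b[160:300,220:370],(396,370))])
cv2.imwrite('pics/o9.png',o[:,:,::-1])
cv2.imwrite('pics/z9.png',cv2.resize(a[160:260,280:380],None,fx=6,fy=6,interpolation=cv2.INTER_CUBIC)[:,:,::-1])
```

```text
[0.56865483 0.07489984 0.13578857] [ 0.0350373   0.03797641 -0.9986642 ] [-0.38228408 -0.29450174 -0.56319553] 0.659837591223546
[0.5685594  0.07491437 0.1356744 ] [ 0.03477819  0.03801856 -0.99867165] [-0.58904853  0.77540514 -0.54539191] 0.6646099394581567
[0.5685629  0.07491308 0.13561391] [ 0.03468243  0.03803824 -0.99867423] [ 0.42773142  0.09187589 -0.9224134 ] 0.6669281834100792
[0.56857928 0.07489043 0.13562164] [ 0.03470705  0.03800891 -0.99867449] [-0.43140122  0.16899619 -0.82690141] 0.6638902674120382
```

View pics/o9.png

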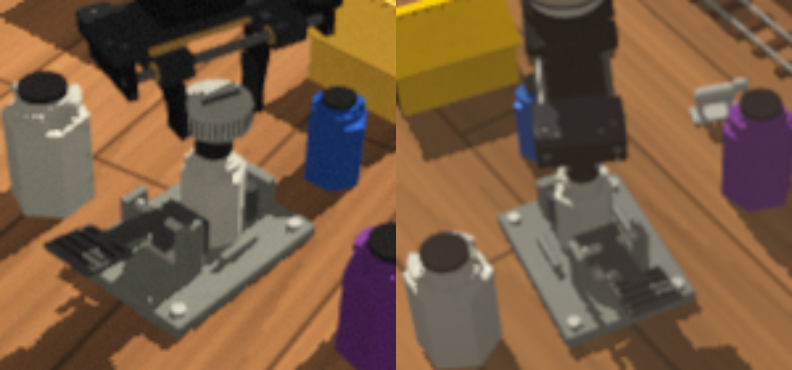

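View pics/z9.png

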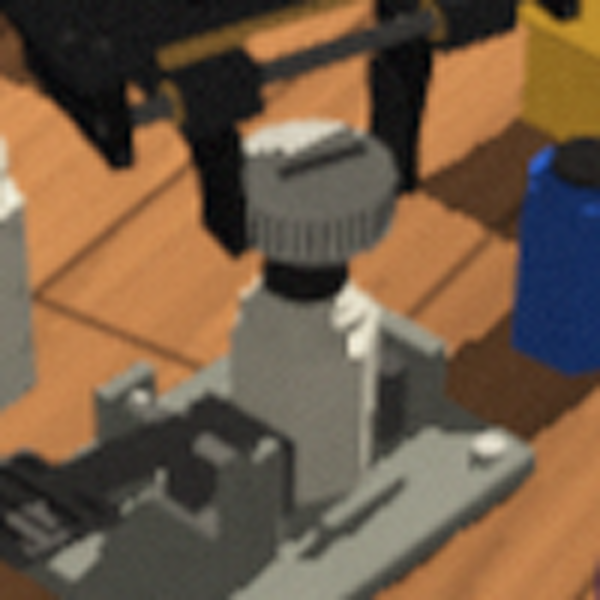

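```bash
python3 -c "
from rig import job,read_state
s=read_state();print(s['time_s'],abs(s['qvel']).max());print(job.hand_in())"
```

```text
10.45 0.13234896302772794
the job is handed in; nothing more can be done
None
```

I've handed the job in after 10.5 s. The gripper is holding the freed lid level over the open pot, which stands upright in the vice. No verdict came back, so everything below is from my own checks.

- **Treadle and jaw:** I pressed the treadle with closed fingers until it stopped moving under about 50 N. The joint angles can't be read directly. The pot shifted about 8 mm towards the far jaw, and the pictures show the sliding jaw up against it with the treadle back up.
- **Unscrewing:** I gripped the lid at about 58 mm and turned it about 70° anticlockwise. The seal then pushed it up about 3 mm. The pot did not visibly turn.
- **Final hold:** The rim is about 113 mm above the pot's origin, worked out from the tool's rise, which is about 2.3 cm above the seal. The wrist carried only about 0.9 N, which is the lid's weight alone. The picture shows the lid clear of the pot.
- **Bystanders:** I did not touch any of the other models.

Two things were not ideal:
- **Tool tilt:** The tool tilted to about 3° during the moves, mostly while pressing the treadle. The limit on the lid is 0.2 rad, about 11.5°.
- **Lid position:** The camera estimates of where the lid was differed by about 2–3 mm, but gripping it caused almost no side force.

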